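# Tray up the finished buzzer boards

## Robot

A 6-joint arm with a two-finger parallel gripper is mounted at the origin on the work surface. World frame = base frame: x ahead of the robot, y to its left, z up, the work surface at z = 0. Lengths are in mm, angles in rad, forces in N, time in s.
With the tool pointing down it reaches from about 275 to 750 mm from the base axis. Payload 10.2 kg.
Tool frame: the origin (TCP) lies between the finger pads; the fingertips stand 17 mm ahead of it and the grasp point (between the pads) lies 2 mm behind it (tips_ahead is the distance from the TCP to the fingertips, in mm); z points along the fingers, y is the line along which they close (so a half turn about z gives the same grasp; the last joint's range is limited). The gripper opens to 85 mm and grips with 20 to 120 N. Pads are 22 mm wide; open, the fingers measure 114 mm over their backs; the gripper's body (76 mm by 85 mm) begins 54 mm behind the grasp point. The pads swing forward as they close: fully open they stand 13 mm farther back than shut.
Start: joints at [-1.404, 0.313, 1.498, -0, 1.331, -0.223], TCP at [199.49, -485.628, 211.694] pointing down, gripper open.
Joint ranges: [-2.94, 2.94], [-0.97, 2.17], [0.19, 2.56], [-1.23, 4.37], [0.02, 3.11], [-2.88, 2.88]. Speed limits (rad/s): [2.39, 2.39, 3.01, 3.14, 3.14, 3.14].

## Interface

Orientations are given as a unit quaternion [w, x, y, z].
In Python, from rig import sense, capture, finish_job, boxes_of, tips_ahead gives the robot as it stands.
- The arm moves only by the tool drive_tool, never from a script. Its argument "commands" is text: rows parted by semicolons, each of 7 numbers parted by spaces: the shift along the world's x, y, z in units of 0.1 m (1.0 is 0.1 m), then the turn, a rotation vector about the world's x, y, z in units of pi/4 rad (1.0 is pi/4 rad), then the opening in per cent of the stroke, from 0 (shut) to 100 (fully open). A call has 1 to 20 rows; each row shifts and turns the commanded pose from where the row before left it; what a row does not reach is not made up. A row lasts 1/12 s, in which the tool goes at most 41.7 mm and 7.16 degrees, less where a joint would pass 70% of its speed; a pose out of reach is approached as far as the arm can. A call with a number of a shift or a turn outside -1 to 1 is refused whole. A call with a gripper value outside its range is refused whole. The fingers move at their own pace and stop on an object; "force" is the grip in N (left out, the last holds). Time passes only in rows, so rows that do not move let the fingers close. It gives the time, the measured TCP pose, the force, the opening and the grip force at its end, in the units of the state.
- sense(): the state, without advancing time (a new reading comes with each control period).
- capture(name): name is "side" or "top" or "wrist"; returns a dict with "pixels" (420x560x3 uint8, blue, green, red), "fov_y" (degrees; the focal length in pixels is half the picture's height over the tangent of half this angle, whatever the lens; pixels are square), "cx", "cy" (the principal point, pixels), "position" and "attitude" of the camera in the world; the wrist camera has in their place "tool_from_camera" (4x4, takes a point from camera to tool coordinates, whose origin is the TCP and whose axes are the flange's). Camera axes: x right, y down, z forward; pixel columns grow to the right and rows downward; lengths in mm; the calibration is good to about 2 mm. The wrist camera is an equidistant fisheye: a pixel r from the principal point sees the ray r / f radians off the axis. A picture is of the moment at which its call begins: read the wrist's pose just before it. There is no depth.
- finish_job(): hands the job in; it is judged then, once.
Trained networks look in a picture, given as the dict that the camera call returned (one of the last four; its "shot" number tells which), for a name from the list of things; names that differ only in an ending like _2 or _b are one class to them, and where a whole thing is asked for, a point or a joint stands for the part that bears it (a point fixed in the world has none). Each returns a list of dicts, best first, with "confidence" (0 to 1); they miss things now and then, are a little off and sometimes report something else, mostly with a low value. They report only what shows in the picture. A call takes as long as a camera call. They do not tell look-alikes from the thing itself.
- boxes_of(picture, name): "position" ([column, row] in pixels, amid what is visible of it).
The state is a dict: "time_s": time; "joints": joint angles; "dq": joint speeds; "tau": joint torques, N m; "eef_pos": TCP position; "ee_rot": TCP orientation; "force": force on the tool from outside, world axes, zero at the start; "wrist_torque": the same for the moment, N m; "grip_width": opening from 0.0 (shut) to 1.0 (fully open); "grip_force": force on a finger pad.
Only numpy, scipy, OpenCV 4.12 (cv2) and the standard library are available. Lean on these libraries where they do the work, as an engineer would, in place of code of your own. Each camera call takes 0.05 s, during which the arm holds its last target. There are 200 camera calls.

## Task

Put away the four finished circuit boards, the ones that carry a round black buzzer: lay each one, buzzer up and flat on the pocket floor, in the empty pocket of the clear tray made for its outline (large rectangle, square, strip or round; every tray already holds one board of its model). Set them down rather than dropping them, and leave the two boards that have no buzzer yet where they lie.

Things in the scene. Friction and masses are not known exactly. Their poses are not given: they have to be found in the camera images.
- board_large_mid (a point): finished rectangular board 76 x 50 mm, green, 2 mm thick, lying component side up, about 50 g, with one round black buzzer (24 mm diameter, 14 mm tall, top 16 mm above the board's underside) standing 18 mm to -x of the board's centre; grip it across the buzzer, any direction. All other components are under 4 mm tall. This point is the centre of the board's outline, 8 mm above its underside; 76 mm along x, 50 mm along y; z up out of the component side.
- board_square_mid (a point): finished square board 50 x 50 mm, green, 2 mm thick, lying component side up, about 40 g, with one round black buzzer (24 mm diameter, 14 mm tall, top 16 mm above the board's underside) standing 9 mm to -x of the board's centre; grip it across the buzzer, any direction. All other components are under 4 mm tall. This point is the centre of the board's outline, 8 mm above its underside; 50 mm along x and y; z up out of the component side.
- board_strip_mid (a point): finished narrow strip board 84 x 30 mm, green, 2 mm thick, lying component side up, about 40 g, with one round black buzzer (24 mm diameter, 14 mm tall, top 16 mm above the board's underside) standing 20 mm to -x of the board's centre; grip it across the buzzer, any direction. All other components are under 4 mm tall. This point is the centre of the board's outline, 8 mm above its underside; 84 mm along x, 30 mm along y; z up out of the component side.
- board_round_mid (a point): finished round board, diameter 54 mm, green, 2 mm thick, lying component side up, about 40 g, with one round black buzzer (24 mm diameter, 14 mm tall, top 16 mm above the board's underside) standing at the board's centre; grip it across the buzzer, any direction. All other components are under 4 mm tall. This point is the centre of the board's outline, 8 mm above its underside; no long side; z up out of the component side.
- pocket_large (a point): empty pocket of the clear plastic tray for the large boards: 92 x 66 mm (92 along x), 5 mm deep, its floor 6 mm and its rim 11 mm above the bench. Point at the centre of the pocket's floor, x and y along the tray's sides, z up. The tray is fixed to the bench; its second pocket, whose centre is 70 mm away to -y, already holds such a board with its buzzer (top 22 mm above the bench), laid with the axes of the tray. Either way round of the board fits.
- pocket_square (a point): empty pocket of the clear plastic tray for the square boards: 66 x 66 mm, 5 mm deep, its floor 6 mm and its rim 11 mm above the bench. Point at the centre of the pocket's floor, x and y along the tray's sides, z up. The tray is fixed to the bench; its second pocket, whose centre is 76 mm away to +y, already holds such a board with its buzzer (top 22 mm above the bench), laid with the axes of the tray. Either way round of the board fits.
- pocket_strip (a point): empty pocket of the clear plastic tray for the strip-shaped boards: 100 x 46 mm (100 along x), 5 mm deep, its floor 6 mm and its rim 11 mm above the bench. Point at the centre of the pocket's floor, x and y along the tray's sides, z up. The tray is fixed to the bench; its second pocket, whose centre is 68 mm away to -y, already holds such a board with its buzzer (top 22 mm above the bench), laid with the axes of the tray. Either way round of the board fits.
- pocket_round (a point): empty pocket of the clear plastic tray for the round boards: round, diameter 70 mm, 5 mm deep, its floor 6 mm and its rim 11 mm above the bench. Point at the centre of the pocket's floor, x and y along the tray's sides, z up. The tray is fixed to the bench; its second pocket, whose centre is 74 mm away to +y, already holds such a board with its buzzer (top 22 mm above the bench), laid with the axes of the tray. Either way round of the board fits.
- unfinished_large_mid (a point): unfinished green rectangular board 76 x 50 mm, 2 mm thick, flat on the bench, without buzzer (a white printed circle with two copper pads in its place); not to be moved. Point at the centre of the board, 1 mm up; z up.
- unfinished_round_mid (a point): unfinished green round board, diameter 54 mm, 2 mm thick, flat on the bench, without buzzer (a white printed circle with two copper pads in its place); not to be moved. Point at the centre of the board, 1 mm up; z up.
There are look-alikes about, which are no part of the job. What is shaped like the part that bears board_square_mid but pink is not meant.

How it is judged (in metres and radians):
At the end, for the whole second after the job is handed in: Each of the four finished boards lies in the empty pocket of the tray of its own outline: centre within 14 mm of the pocket's centre, flat on the floor (within about 2.5 mm and 4 degrees), component side up, released and at rest; both unfinished boards are within 20 mm of where they started (horizontal distance between board_large_mid and pocket_large below 0.014 m and z of board_large_mid in the frame of pocket_large between 0.005 and 0.0105 m and angle between each of board_large_mid, board_square_mid, board_strip_mid, board_round_mid's own z axis and vertical below 0.07 rad and linear speed of each of board_large, board_square, board_strip, board_round below 0.02 m/s and angular speed of each of board_large, board_square, board_strip, board_round below 0.2 rad/s and contact force between each of board_large, board_square, board_strip, board_round and the fingers below 0.1 N and horizontal distance between board_square_mid and pocket_square below 0.014 m and z of board_square_mid in the frame of pocket_square between 0.005 and 0.0105 m and horizontal distance between board_strip_mid and pocket_strip below 0.014 m and z of board_strip_mid in the frame of pocket_strip between 0.005 and 0.0105 m and horizontal distance between board_round_mid and pocket_round below 0.014 m and z of board_round_mid in the frame of pocket_round between 0.005 and 0.0105 m and distance of each of unfinished_large_mid, unfinished_round_mid from where it was at the start of the episode below 0.02 m); the robot touches nothing.
It fails at once if a board without a buzzer is shifted by more than 20 mm (distance of any of unfinished_large_mid, unfinished_round_mid from where it was at the start of the episode above 0.02 m).
It fails at once if a finished board is dropped from more than about 4 cm (it falls freely faster than 0.9 m/s) ((linear speed of board_large above 0.9 m/s and contact force between board_large and the fingers below 0.05 N) or (linear speed of board_square above 0.9 m/s and contact force between board_square and the fingers below 0.05 N) or (linear speed of board_strip above 0.9 m/s and contact force between board_strip and the fingers below 0.05 N) or (linear speed of board_round above 0.9 m/s and contact force between board_round and the fingers below 0.05 N)).
It also fails if it takes over 96 s, if anything falls off the work surface, if the arm or the gripper's body presses on something with over 40 N, if the wrist force passes 120 N, or if a joint passes its speed limit or range.

## Working session

There is one attempt and no reset: what is moved stays moved. The work goes in short steps, Python scripts to look and compute and a tool call to move; the robot and the scene stay as the last step left them, time stands still between calls to the robot, and variables do not carry over. Pictures are saved under pics/ and viewed, at most 14 in all, crops included, and the job is handed in when it is done.

Besides the shell and the picture viewer there is one more tool, called after "Request:" as name(argument=value, ...) on one line, values as JSON. drive_tool: Moves the arm, as the interface text tells. Shifts and turns lie within -1 to 1; 1 stands for 0.1 m of shift or pi/4 rad of turn. Its arguments: {"type":"object","properties":{"commands":{"type":"string"},"force":{"type":"number"}},"required":["commands"]}

```bash
mkdir -p pics; ls
cat > h.py <<'E'
import numpy as np, cv2
from scipy.spatial.transform import Rotation as R
from rig import sense, capture, finish_job, boxes_of, tips_ahead
def rot(a):
    a=np.array(a,float)
    if a.shape==(3,3): return a
    return R.from_quat(a,scalar_first=True).as_matrix()
def world(c,uv,z):
    f=c["pixels"].shape[0]/2/np.tan(np.radians(c["fov_y"])/2)
    A=rot(c["attitude"]);p=np.array(c["position"],float)
    d=A@np.array([(uv[0]-c["cx"])/f,(uv[1]-c["cy"])/f,1.])
    return p+d*(z-p[2])/d[2]
def pix(c,P):
    f=c["pixels"].shape[0]/2/np.tan(np.radians(c["fov_y"])/2)
    q=rot(c["attitude"]).T@(np.array(P,float)-np.array(c["position"],float))
    return np.array([c["cx"]+f*q[0]/q[2],c["cy"]+f*q[1]/q[2]])
E
python3 - <<'E'
from h import *
print(sense())
names="board_large_mid board_square_mid board_strip_mid board_round_mid pocket_large pocket_square pocket_strip pocket_round unfinished_large_mid unfinished_round_mid".split()
for v in ("top","side"):
    c=capture(v); print(v,{k:c[k] for k in c if k!="pixels"})
    cv2.imwrite(f"pics/{v}0.png",c["pixels"])
    np.save(f"{v}0.npy",c,allow_pickle=True)
    for n in names:
        print(n,[(np.round(b["position"]).tolist(),round(b["confidence"],2),np.round(world(c,b["position"],8)[:2]).tolist()) for b in boxes_of(c,n)][:4])
E
```

```text
pics
{'time_s': 0.0, 'joints': array([-1.40439864e+00,  3.13506764e-01,  1.49841802e+00, -1.17719874e-05,
        1.33103766e+00, -2.23384593e-01]), 'dq': array([-0.00082138,  0.0001227 , -0.00176572, -0.00093491, -0.00168653,
       -0.00015671]), 'tau': array([ 9.68833738e-04, -4.12261963e+01, -2.59747320e+01, -1.49084399e-04,
        4.06236053e-03,  4.19962612e-05]), 'eef_pos': array([ 199.43813633, -485.33587394,  211.11323744]), 'ee_rot': array([-6.84778384e-04,  9.81068256e-01,  1.93661066e-01,  1.37979940e-05]), 'force': array([ 0.56958565, -0.2686867 , -0.42555337]), 'wrist_torque': array([ 0.00403652,  0.03732974, -0.04365639]), 'grip_force': 0.0, 'grip_width': 0.9981476181832267}
top {'fov_y': 56.43677619730491, 'cx': 283.2280839397084, 'cy': 210.5689165580672, 'position': array([ 408.8938255 ,   17.18246093, 1126.59431612]), 'attitude': array([ 0.02898465, -0.70557482,  0.70801975, -0.00566539]), 'shot': 1}
board_large_mid [([226.0, 220.0], 0.71, [436.0, 219.0])]
board_square_mid [([160.0, 265.0], 0.65, [309.0, 410.0])]
board_strip_mid [([336.0, 216.0], 0.68, [449.0, -97.
[... 635 characters left out ...]
5]), 'attitude': array([-0.45676439,  0.8887646 , -0.03492743,  0.01561569]), 'shot': 2}
board_large_mid [([269.0, 182.0], 0.51, [447.0, 208.0])]
board_square_mid [([253.0, 165.0], 0.5, [406.0, 307.0]), ([222.0, 151.0], 0.43, [314.0, 396.0])]
board_strip_mid [([276.0, 260.0], 0.66, [446.0, -120.0])]
board_round_mid [([258.0, 337.0], 0.76, [398.0, -346.0])]
pocket_large [([337.0, 314.0], 0.81, [560.0, -299.0])]
pocket_square [([356.0, 251.0], 0.87, [635.0, -104.0])]
pocket_strip [([306.0, 166.0], 0.9, [560.0, 288.0])]
pocket_round [([339.0, 203.0], 0.78, [627.0, 91.0])]
unfinished_large_mid [([272.0, 204.0], 0.58, [450.0, 100.0])]
unfinished_round_mid [([274.0, 297.0], 0.83, [435.0, -238.0])]
```

Run:
```python
from h import *
c=np.load("top0.npy",allow_pickle=True).item()
im=c["pixels"]
a=im[125:300,125:285];b=im[125:300,285:465]
cv2.imwrite("pics/a.png",cv2.resize(im[125:290,130:450],None,fx=2.5,fy=2.5,interpolation=cv2.INTER_CUBIC))
```

```text
(no output)
```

View pics/a.png

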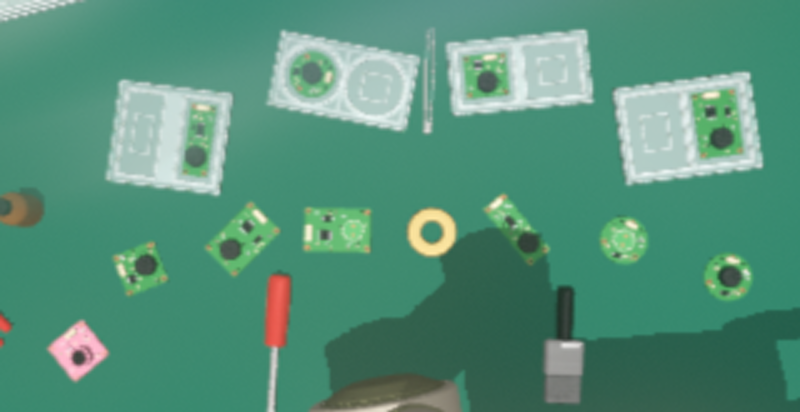

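The 2.5x crop, offset (130,125), shows each kind of board.
- **Finished boards:** the buzzers on the bench are at crop (146,265) square, (231,249) large, (528,242) strip and (730,277) round.
- **Not meant:** the pink square at (80,355) is the look-alike, and the boards at (337,230) and (623,240) have no buzzer. The boards inside the trays are already placed.
- **Empty pockets:** strip (140,133), round (376,87), square (552,70), large (657,132).

Request:
drive_tool(commands="0.16 0.13 0 0 0 0 60; 0.32 0.25 0 0 0 0 60; 0.32 0.25 -0.1 0 0 0 60; 0.32 0.25 -0.1 0 0 0 60; 0.32 0.25 -0.1 0 0 0 60; 0.32 0.25 -0.1 0 0 0 60; 0.16 0.13 -0.1 0 0 0 60; 0 0 0 0 0 0 60; 0 0 0 0 0 0 60", force=40)

```text
time_s: 1.85
eef_pos: [391.5, -334.3, 161.5]
ee_rot: [-0.0, 0.981, 0.195, -0.0]
force: [-0.3, -0.0, 1.1]
grip_width: 0.597
grip_force: 0.0
```

```bash
cat >> h.py <<'E'
def wshot(name=None):
    s=sense(); c=capture("wrist"); c["T"]=np.array(c["tool_from_camera"],float)
    c["Rt"]=rot(s["ee_rot"]); c["pt"]=np.array(s["eef_pos"],float)
    c["f"]=c["pixels"].shape[0]/2/np.tan(np.radians(c["fov_y"])/2)
    if name: np.save(name+".npy",c,allow_pickle=True); cv2.imwrite(f"pics/{name}.png",c["pixels"])
    return c
def wworld(c,uv,z):
    v=np.array([uv[0]-c["cx"],uv[1]-c["cy"]]); r=np.hypot(*v); th=r/c["f"]
    d=np.array([*(v/max(r,1e-9)*np.sin(th)),np.cos(th)])
    d=c["Rt"]@c["T"][:3,:3]@d; p=c["Rt"]@c["T"][:3,3]+c["pt"]
    return p+d*(z-p[2])/d[2]
def wrect(c,ctr,half,res,z):
    "rectified view at height z: returns image, rows along -x, cols along -y (world), px = res mm"
    n=int(half/res); ys,xs=np.mgrid[-n:n+1,-n:n+1]
    X=ctr[0]-ys*res; Y=ctr[1]-xs*res
    P=np.stack([X,Y,np.full_like(X,z)],-1)
    Rc=c["Rt"]@c["T"][:3,:3]; p=c["Rt"]@c["T"][:3,3]+c["pt"]
    q=(P-p)@Rc; rr=np.hypot(q[...,0],q[...,1]); th=np.arctan2(rr,q[...,2])
    k=c["f"]*th/np.maximum(rr,1e-9)
    return cv2.remap(c["pixels"],(c["cx"]+k*q[...,0]).astype(np.float32),(c["cy"]+k*q[...,1]).astype(np.float32),cv2.INTER_LINEAR)
E
python3 - <<'E'
from h import *
c=wshot("w_round"); print(c["pt"],c["fov_y"],c["T"].round(2))
for n in ("board_round_mid","unfinished_round_mid","pocket_large"):
  for b in boxes_of(c,n): print(n,np.round(b["position"]),round(b["confidence"],2),wworld(c,b["position"],8).round())
cv2.imwrite("pics/r_round.png",np.hstack([wrect(c,(392,-334),60,.35,2),wrect(c,(392,-334),60,.35,16)]))
E
```

```text
[ 391.48349583 -334.2507688   161.49367596] 65.70646984690485 [[  -0.     -0.96   -0.27   67.58]
 [   1.     -0.      0.     -0.55]
 [  -0.     -0.27    0.96 -161.62]
 [   0.      0.      0.      1.  ]]
board_round_mid [285. 187.] 0.77 [ 395. -340.    8.]
unfinished_round_mid [191. 106.] 0.68 [ 436. -223.    8.]
pocket_large [311.  32.] 0.94 [ 547. -305.    8.]
```

View pics/r_round.png

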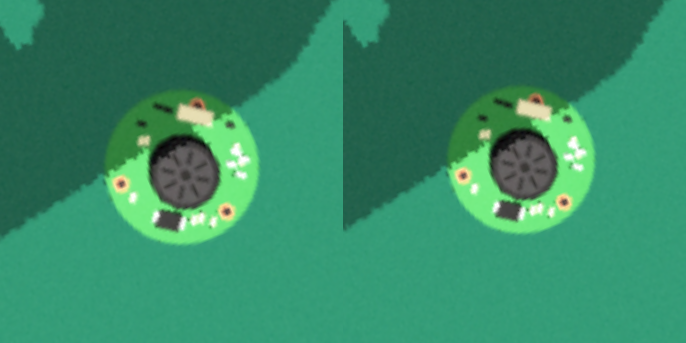

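View pics/w_round.png

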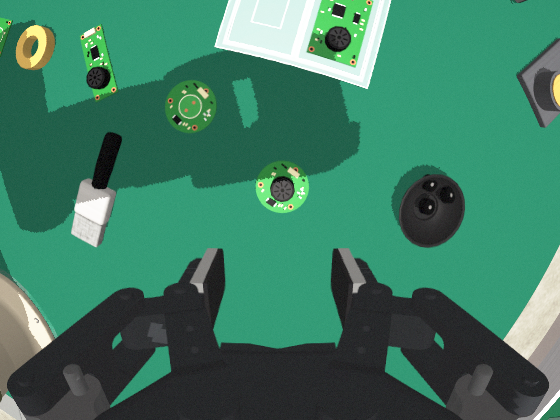

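The board's centre in the rectified view is (182,167) at z=2, and the buzzer top is (181,163) at z=16. That puts the round board at about (394,-337.6).

Request:
drive_tool(commands="0.02 -0.03 -0.2 0 0 0 60; 0 0 -0.35 0 0 0 60; 0 0 -0.35 0 0 0 60; 0 0 -0.25 0 0 0 60; 0 0 -0.13 0 0 0 60; 0 0 -0.1 0 0 0 60; 0 0 0 0 0 0 60; 0 0 0 0 0 0 20; 0 0 0 0 0 0 20; 0 0 0 0 0 0 20; 0 0 0 0 0 0 20; 0 0 0 0 0 0 20; 0 0 0 0 0 0 20")

```text
time_s: 3.13
eef_pos: [393.1, -338.1, 24.2]
ee_rot: [0.0, 0.981, 0.194, 0.0]
force: [0.9, -0.2, -0.1]
grip_width: 0.203
grip_force: 0.0
```

Run:
```python
from h import *
c=wshot("w1"); cv2.imwrite("pics/w1c.png",cv2.resize(c["pixels"][150:350,180:400],None,fx=2.7,fy=2.7)); print(sense()["grip_width"],sense()["grip_force"])
```

```text
0.19935745749296668 0.0
```

View pics/w1c.png

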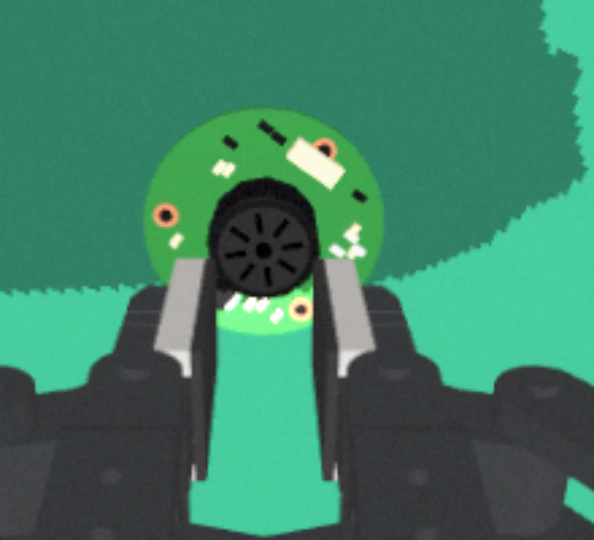

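The pads look to have closed above the buzzer, with the tip ends at crop row about 260, so I'll work out their true height.

Run:
```python
from h import *
c=np.load("w1.npy",allow_pickle=True).item()
Ti=np.linalg.inv(c["T"])
def pj(P):
    q=(Ti@np.array([*P,1.]))[:3]; r=np.hypot(q[0],q[1]); k=c["f"]*np.arctan2(r,q[2])/r
    return ((c["cx"]+k*q[0]-180)*2.7).round(),((c["cy"]+k*q[1]-150)*2.7).round()
for z in (-8,0,5,10,17): print(z,pj((11,8.5,z)),pj((11,-8.5,z)),pj((-11,8.5,z)))
Pt=c["Rt"].T@(np.array([394,-337.6,16])-c["pt"]); print(Pt.round(1),pj(Pt), pj((0,0,8)), c["pt"])
```

```text
-8 (np.float64(311.0), np.float64(229.0)) (np.float64(220.0), np.float64(229.0)) (np.float64(309.0), np.float64(334.0))
0 (np.float64(309.0), np.float64(215.0)) (np.float64(222.0), np.float64(215.0)) (np.float64(307.0), np.float64(316.0))
5 (np.float64(308.0), np.float64(206.0)) (np.float64(223.0), np.float64(206.0)) (np.float64(306.0), np.float64(306.0))
10 (np.float64(307.0), np.float64(199.0)) (np.float64(224.0), np.float64(199.0)) (np.float64(305.0), np.float64(296.0))
17 (np.float64(305.0), np.float64(188.0)) (np.float64(226.0), np.float64(188.0)) (np.float64(304.0), np.float64(283.0))
[ 1.  -0.2  8.2] (np.float64(265.0), np.float64(247.0)) (np.float64(266.0), np.float64(252.0)) [ 393.13021013 -338.12796168   24.19526988]
```

Run:
```python
from h import *
c=capture("side"); p=pix(c,(393,-338,24)); print(p)
for z in (0,7,16,24,48): print(z,pix(c,(393,-338,z)).round(1))
x,y=(p-(50,60)).astype(int); cv2.imwrite("pics/s1.png",cv2.resize(c["pixels"][y:y+90,x:x+110],None,fx=6,fy=6,interpolation=cv2.INTER_CUBIC)); print(x,y)
```

```text
[255.21520558 328.6072185 ]
0 [255.7 336.9]
7 [255.5 334.5]
16 [255.4 331.4]
24 [255.2 328.6]
48 [254.7 320.1]
205 268
```

View pics/s1.png

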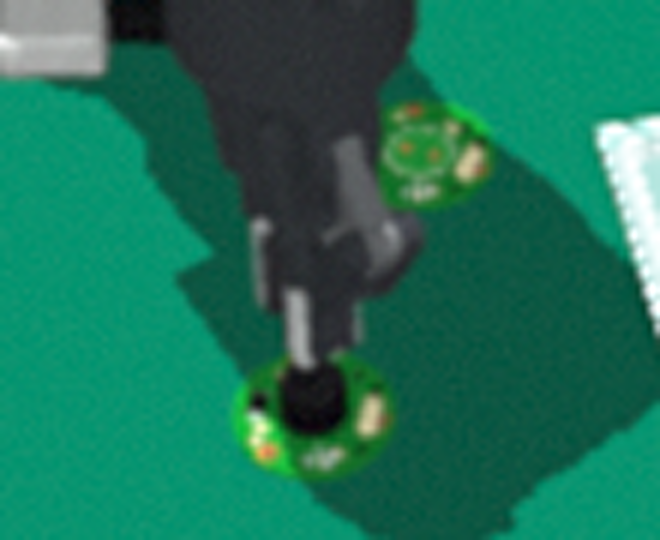

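The side view shows the fingertips ending at or above the buzzer top, about TCP height, so the tips are shorter than stated. I'll descend in small steps with the gripper open and watch the force.

Request:
drive_tool(commands="0 0 0 0 0 0 50; 0 0 0 0 0 0 50; 0 0 0 0 0 0 50; 0 0 0 0 0 0 50; 0 0 -0.05 0 0 0 50; 0 0 -0.05 0 0 0 50; 0 0 0 0 0 0 50")

```text
time_s: 3.82
eef_pos: [392.6, -337.5, 12.6]
ee_rot: [-0.001, 0.981, 0.194, -0.0]
force: [0.3, 0.5, 0.2]
grip_width: 0.498
grip_force: 0.0
```

Request:
drive_tool(commands="0 0 0 0 0 0 20; 0 0 0 0 0 0 20; 0 0 0 0 0 0 20; 0 0 0 0 0 0 20; 0 0 0 0 0 0 20")

```text
time_s: 4.23
eef_pos: [393.1, -338.0, 13.9]
ee_rot: [0.0, 0.981, 0.194, 0.0]
force: [-0.3, -1.0, -0.1]
grip_width: 0.197
grip_force: 0.0
```

Run:
```python
from h import *
c=wshot("w2"); s=capture("side")
A=cv2.resize(c["pixels"][170:350,180:400],(400,327))
B=cv2.resize(s["pixels"][300:355,220:290],(400,314),interpolation=cv2.INTER_CUBIC)
cv2.imwrite("pics/w2c.png",np.hstack([A,np.pad(B,((0,13),(0,0),(0,0)))]))
for z in (0,16,24,48): print(z,((pix(s,(393,-338,z))-(220,300))*5.71).round())
```

```text
0 [204. 211.]
16 [202. 179.]
24 [201. 163.]
48 [198. 115.]
```

View pics/w2c.png

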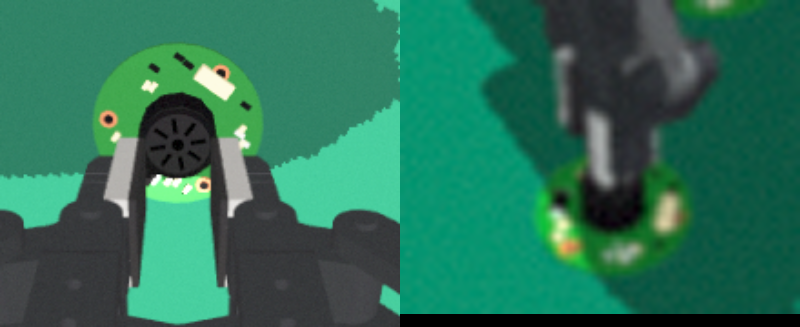

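The side view puts the near finger's tip roughly 24 mm above the bench with the TCP at 14, so the tips are about 10 mm behind the TCP. I'll go lower step by step.

Request:
drive_tool(commands="0 0 0 0 0 0 45; 0 0 0 0 0 0 45; 0 0 0 0 0 0 45; 0 0 -0.05 0 0 0 45; 0 0 -0.05 0 0 0 45; 0 0 0 0 0 0 45; 0 0 0 0 0 0 20; 0 0 0 0 0 0 20; 0 0 0 0 0 0 20; 0 0 0 0 0 0 20; 0 0 0 0 0 0 20")

```text
time_s: 5.25
eef_pos: [393.1, -338.1, 3.9]
ee_rot: [0.0, 0.981, 0.194, 0.0]
force: [0.5, 0.1, -0.5]
grip_width: 0.2
grip_force: 0.0
```

Request:
drive_tool(commands="0 0 0 0 0 0 0; 0 0 0 0 0 0 0; 0 0 0 0 0 0 0; 0 0 0 0 0 0 0; 0 0 0 0 0 0 0")

```text
time_s: 5.67
eef_pos: [393.0, -338.0, 3.9]
ee_rot: [0.0, 0.981, 0.194, 0.0]
force: [-1.4, -0.2, 0.3]
grip_width: -0.002
grip_force: 0.0
```

Run:
```python
from h import *
c=wshot("w3"); s=capture("side")
A=cv2.resize(c["pixels"][170:350,180:400],(400,327))
B=cv2.resize(s["pixels"][300:355,220:290],(400,314),interpolation=cv2.INTER_CUBIC)
cv2.imwrite("pics/w3c.png",np.hstack([A,np.pad(B,((0,13),(0,0),(0,0)))]))
```

```text
(no output)
```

View pics/w3c.png

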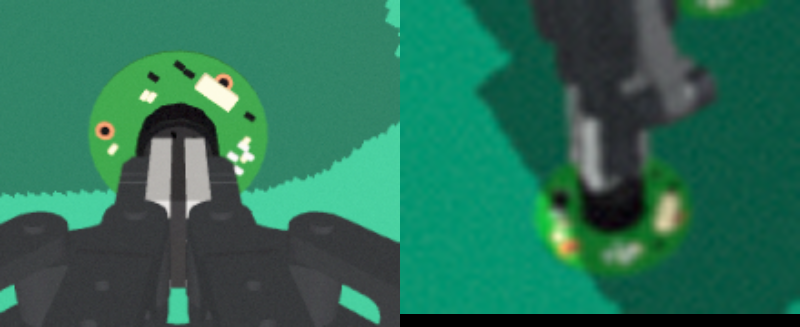

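Fully shut, the fingers sit just above the buzzer, so the real tips are about 14 mm behind the reported TCP. I need to go about 11 mm lower still.

Request:
drive_tool(commands="0 0 0 0 0 0 45; 0 0 0 0 0 0 45; 0 0 0 0 0 0 45; 0 0 0 0 0 0 45; 0 0 0 0 0 0 45; 0 0 -0.04 0 0 0 45; 0 0 -0.04 0 0 0 45; 0 0 0 0 0 0 45; 0 0 0 0 0 0 10; 0 0 0 0 0 0 10; 0 0 0 0 0 0 10; 0 0 0 0 0 0 10; 0 0 0 0 0 0 10")

```text
time_s: 6.85
eef_pos: [393.7, -339.1, -3.3]
ee_rot: [0.002, 0.981, 0.194, 0.001]
force: [1.4, -2.6, 5.9]
grip_width: 0.102
grip_force: 2.7
```

The fingers now brush the buzzer top, which puts the tips about 20 mm behind the TCP. The next step is 9 mm lower.

Request:
drive_tool(commands="0 0 0.05 0 0 0 45; 0 0 0 0 0 0 45; 0 0 0 0 0 0 45; 0 0 0 0 0 0 45; 0 0 -0.05 0 0 0 45; 0 0 -0.04 0 0 0 45; 0 0 -0.04 0 0 0 45; 0 0 0 0 0 0 45")

```text
time_s: 7.52
eef_pos: [392.6, -337.4, -13.3]
ee_rot: [-0.001, 0.981, 0.194, -0.0]
force: [-1.8, 0.1, -0.3]
grip_width: 0.45
grip_force: 0.0
```

Request:
drive_tool(commands="0 0 0 0 0 0 10; 0 0 0 0 0 0 10; 0 0 0 0 0 0 10; 0 0 0 0 0 0 10; 0 0 0 0 0 0 10")

```text
time_s: 7.93
eef_pos: [393.0, -338.0, -12.1]
ee_rot: [0.0, 0.981, 0.194, 0.0]
force: [-0.2, -0.0, -0.5]
grip_width: 0.254
grip_force: 39.1
```

Gripped: the opening stopped at 0.254 with 39 N. Lifting and carrying it toward the round tray.

Request:
drive_tool(commands="0 0 0.05 0 0 0 10; 0 0 0.25 0 0 0 10; 0 0 0.35 0 0 0 10; 0 0 0.35 0 0 0 10; 0.08 0.15 0.2 0 0 0 10; 0.18 0.33 0 0 0 0 10; 0.18 0.33 0 0 0 0 10; 0.18 0.33 0 0 0 0 10; 0.18 0.33 0 0 0 0 10; 0.18 0.33 0 0 0 0 10; 0.18 0.33 0 0 0 0 10; 0.18 0.33 0 0 0 0 10; 0.18 0.33 0 0 0 0 10; 0.18 0.33 0 0 0 0 10; 0.18 0.33 0 0 0 0 10; 0.18 0.33 0 0 0 0 10; 0.1 0.2 0 0 0 0 10; 0.03 0.04 0 0 0 0 10; 0 0 0 0 0 0 10; 0 0 0 0 0 0 10")

```text
time_s: 9.6
eef_pos: [611.7, 63.3, 107.9]
ee_rot: [0.0, 0.981, 0.194, -0.0]
force: [-0.2, 0.6, -0.1]
grip_width: 0.254
grip_force: 39.3
```

Run:
```python
from h import *
c=wshot("w4"); print(sense()["grip_width"],c["pt"])
for n in ("pocket_round","pocket_square","pocket_strip","pocket_large","board_large_mid","board_square_mid","board_strip_mid"):
  print(n,[(np.round(b["position"]).tolist(),round(b["confidence"],2),wworld(c,b["position"],8).round()[:2]) for b in boxes_of(c,n)][:3])
cv2.imwrite("pics/w4r.png",np.hstack([wrect(c,(619,101),100,.5,11),np.array(wrect(c,(626,-102),100,.5,11))]))
```

```text
0.2529791623909929 [611.65874939  63.26654693 107.8608336 ]
pocket_round [([227.0, 166.0], 0.81, array([624., 113.]))]
pocket_square [([433.0, 248.0], 0.85, array([627., -89.]))]
pocket_strip [([41.0, 162.0], 0.56, array([562., 294.]))]
pocket_large [([523.0, 327.0], 0.78, array([ 580., -288.]))]
board_large_mid [([90.0, 292.0], 0.67, array([447., 210.]))]
board_square_mid [([12.0, 272.0], 0.97, array([413., 326.]))]
board_strip_mid []
```

View pics/w4r.png

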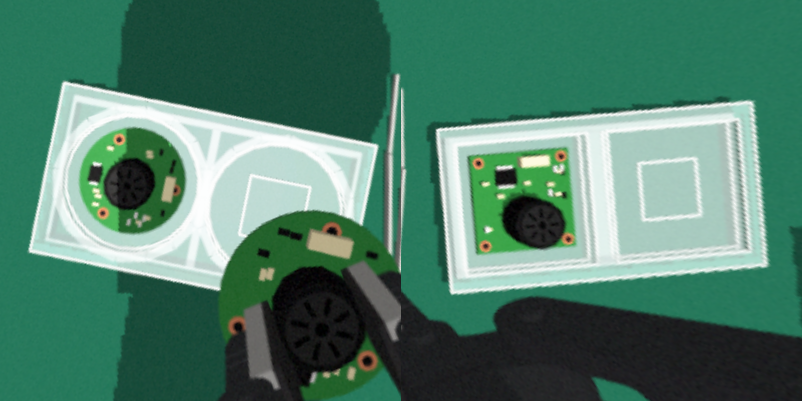

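The rectified view shows the round pocket at (277,209), which is world (614,62.5). The square pocket, corrected for its depth, is at (631,-140.5). Setting the round board down.

Request:
drive_tool(commands="0.02 -0.01 -0.15 0 0 0 10; 0 0 -0.3 0 0 0 10; 0 0 -0.3 0 0 0 10; 0 0 -0.2 0 0 0 10; 0 0 -0.1 0 0 0 10; 0 0 -0.05 0 0 0 10; 0 0 -0.035 0 0 0 10; 0 0 0 0 0 0 10; 0 0 0 0 0 0 10")

```text
time_s: 10.75
eef_pos: [614.7, 62.9, -4.5]
ee_rot: [0.0, 0.981, 0.194, 0.001]
force: [0.4, -0.3, -0.3]
grip_width: 0.253
grip_force: 39.3
```

Request:
drive_tool(commands="0 0 -0.015 0 0 0 10; 0 0 0 0 0 0 10; 0 0 0 0 0 0 30; 0 0 0 0 0 0 40; 0 0 0 0 0 0 40; 0 0 0 0 0 0 40; 0 0 0.1 0 0 0 45; 0 0 0.3 0 0 0 45; 0 0 0.4 0 0 0 45; 0 0 0.3 0 0 0 45; 0 0 0 0 0 0 45")

```text
time_s: 11.67
eef_pos: [617.1, 62.9, 110.5]
ee_rot: [0.002, 0.981, 0.194, 0.006]
force: [0.4, 0.8, 0.1]
grip_width: 0.45
grip_force: 0.0
```

Request:
drive_tool(commands="-0.15 0.12 0.1 0 0 0 45; -0.3 0.25 0 0 0 0 45; -0.3 0.25 0 0 0 0 45; -0.3 0.25 0 0 0 0 45; -0.3 0.25 0 0 0 0 45; -0.3 0.25 0 0 0 0 45; -0.15 0.13 0 0 0 0 45; 0 0 0 0 0 0 45; 0 0 0 0 0 0 45")

```text
time_s: 12.42
eef_pos: [433.9, 213.4, 113.3]
ee_rot: [0.0, 0.981, 0.194, 0.0]
force: [0.2, 0.7, 0.2]
grip_width: 0.45
grip_force: 0.0
```

Run:
```python
from h import *
c=wshot("w5"); print(c["pt"])
for n in ("board_large_mid","board_square_mid"):
  print(n,[(np.round(b["position"]).tolist(),round(b["confidence"],2),wworld(c,b["position"],8).round()[:2]) for b in boxes_of(c,n)][:3])
cs=[((430,222),2),((408,330),2),((555,301),11)]
cv2.imwrite("pics/w5r.png",np.vstack([np.hstack([wrect(c,(430,222),65,.45,2),wrect(c,(408,330),65,.45,2)]),np.hstack([wrect(c,(555,301),100,.69,11)[:289,:289],wrect(c,(619,101),100,.69,8)[:289,:289]])]))
```

```text
[433.8521162  213.41868453 113.3412913 ]
board_large_mid [([277.0, 193.0], 0.63, array([440., 217.]))]
board_square_mid [([66.0, 237.0], 0.79, array([316., 401.])), ([388.0, 225.0], 0.67, array([451., 113.]))]
```

View pics/w5r.png

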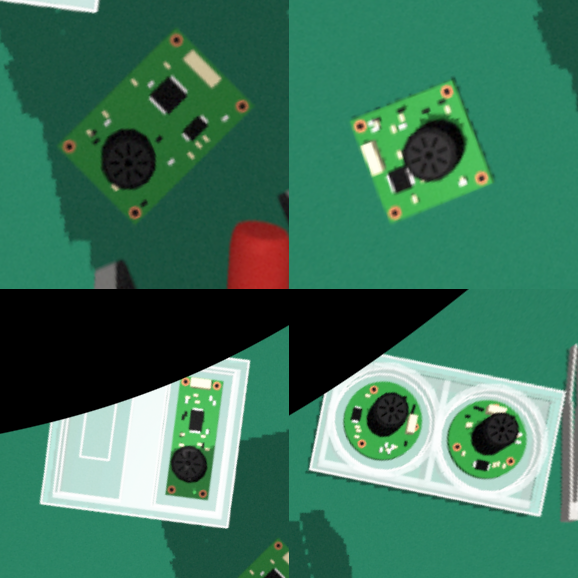

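The panels show these results:
- **Round board:** seated in its pocket.
- **Large board:** corners (176,31), (252,107), (137,220) and (62,146) give centre (438.1,216.2), axis -44.7° and buzzer (425.3,228.9).
- **Square board:** centre (404.9,335), buzzer (408.2,326.6), sides at 21.2°. It is green; the pink one is farther off.
- **Strip pocket:** (561,334), tray axis -7°.

Next I pick up the large board.

Request:
drive_tool(commands="-0.09 0.15 -0.1 0 0 0 45; 0 0 -0.3 0 0 0 45; 0 0 -0.35 0 0 0 45; 0 0 -0.25 0 0 0 45; 0 0 -0.12 0 0 0 45; 0 0 -0.08 0 0 0 45; 0 0 -0.05 0 0 0 45; 0 0 0 0 0 0 45")

```text
time_s: 13.23
eef_pos: [425.3, 227.6, -12.6]
ee_rot: [0.0, 0.981, 0.193, -0.0]
force: [-0.4, -0.9, -1.4]
grip_width: 0.453
grip_force: 0.0
```

Request:
drive_tool(commands="0 0 0 0 0 0 10; 0 0 0 0 0 0 10; 0 0 0 0 0 0 10; 0 0 0 0 0 0 10; 0 0 0 0 0 0 10")

```text
time_s: 13.65
eef_pos: [425.8, 228.1, -11.2]
ee_rot: [0.0, 0.981, 0.194, 0.001]
force: [0.1, -1.9, 6.0]
grip_width: 0.253
grip_force: 39.6
```

Request:
drive_tool(commands="0 0 0.05 0 0 0 10; 0 0 0.25 0 0 0 10; 0 0 0.35 0 0 0 10; 0 0 0.35 0 0 0 10; 0 -0.2 0.2 0 0 0 10; 0.04 -0.38 0 0 0 0 10; 0.04 -0.38 0 0 0 0 10; 0.04 -0.38 0 0 0 0 10; 0.04 -0.38 0 0 0 0 10; 0.04 -0.38 0 0 0 0 10; 0.04 -0.38 0 0 0 0 10; 0.04 -0.38 0 0 0 0 10; 0.04 -0.38 0 0 0 0 10; 0.04 -0.38 0 0 0 0 10; 0.04 -0.38 0 0 0 0 10; 0.04 -0.38 0 0 0 0 10; 0 -0.28 0 0 0 0 10; 0 0 0 0 0 0 10; 0 0 0 0 0 0 10")

```text
time_s: 15.23
eef_pos: [468.6, -238.7, 107.7]
ee_rot: [-0.0, 0.981, 0.193, -0.0]
force: [-0.6, 0.9, -0.0]
grip_width: 0.25
grip_force: 39.3
```

Run:
```python
from h import *
c=wshot("w6"); print(c["pt"],sense()["grip_width"])
for n in ("board_strip_mid","pocket_large"):
  print(n,[(np.round(b["position"]).tolist(),round(b["confidence"],2),wworld(c,b["position"],8).round()[:2]) for b in boxes_of(c,n)][:3])
cv2.imwrite("pics/w6r.png",np.vstack([np.hstack([wrect(c,(560,-291),100,.5,11),wrect(c,(440,-104),100,.5,2)])]))
```

```text
[ 468.60325464 -238.7364231   107.72560957] 0.2547105003412372
board_strip_mid [([50.0, 4.0], 0.37, array([571.,  42.]))]
pocket_large [([375.0, 122.0], 0.56, array([ 562., -287.]))]
```

View pics/w6r.png

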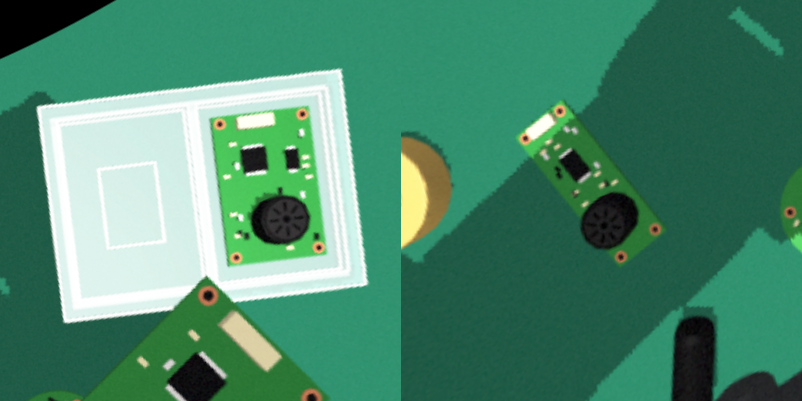

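The large tray's corners (38,107), (340,70), (367,284) and (65,321) put the pocket at (558,-257.5) with axis 7°. The strip board on the right has its centre at (449,-99), axis 38.6° and buzzer (433.4,-111.5). I turn the large board by 51.7° and move above the pocket.

Request:
drive_tool(commands="0.09 -0.02 0 0 0 0.144 10; 0.09 -0.03 0 0 0 0.144 10; 0.09 -0.03 0 0 0 0.144 10; 0.09 -0.03 0 0 0 0.144 10; 0.09 -0.03 0 0 0 0.144 10; 0.09 -0.03 0 0 0 0.144 10; 0.09 -0.03 0 0 0 0.144 10; 0.09 -0.01 0 0 0 0.144 10; 0 0 0 0 0 0 10; 0 0 0 0 0 0 10; 0 0 0 0 0 0 10")

```text
time_s: 16.3
eef_pos: [540.7, -258.2, 107.9]
ee_rot: [-0.0, 0.798, 0.602, -0.0]
force: [0.3, -0.2, -0.7]
grip_width: 0.253
grip_force: 39.4
```

Run:
```python
from h import *
s=sense(); print(s["eef_pos"], R.from_quat(s["ee_rot"],scalar_first=True).as_matrix()[:2,0], s["joints"])
```

```text
[ 540.69458921 -258.1992873   107.86316103] [0.27497974 0.96145001] [-6.40835335e-01  5.67410950e-01  1.39753602e+00 -3.61163349e-05
  1.17716834e+00 -3.62252880e-01]
```

Request:
drive_tool(commands="0 -0.01 -0.15 0 0 0 10; 0 0 -0.3 0 0 0 10; 0 0 -0.3 0 0 0 10; 0 0 -0.2 0 0 0 10; 0 0 -0.1 0 0 0 10; 0 0 -0.05 0 0 0 10; 0 0 -0.025 0 0 0 10; 0 0 0 0 0 0 10; 0 0 0 0 0 0 10")

```text
time_s: 17.05
eef_pos: [541.6, -260.4, -3.4]
ee_rot: [0.001, 0.798, 0.603, 0.0]
force: [0.3, -0.4, -0.5]
grip_width: 0.254
grip_force: 39.4
```

Request:
drive_tool(commands="0 0 -0.02 0 0 0 10; 0 0 0 0 0 0 10; 0 0 0 0 0 0 30; 0 0 0 0 0 0 40; 0 0 0 0 0 0 40; 0 0 0 0 0 0 40; 0 0 0.1 0 0 0 45; 0 0 0.3 0 0 0 45; 0 0 0.4 0 0 0 45; 0 0 0.3 0 0 0 45; -0.15 0.2 0 0 0 0 45; -0.27 0.3 0 0 0 0 45; -0.27 0.3 0 0 0 0 45; -0.2 0.3 0 0 0 0 45; -0.15 0.25 0 0 0 0 45; -0.04 0.13 0 0 0 0 45; 0 0 0 0 0 0 45; 0 0 0 0 0 0 45")

```text
time_s: 18.55
eef_pos: [433.9, -112.4, 104.1]
ee_rot: [0.001, 0.797, 0.603, 0.0]
force: [0.9, -1.2, -0.4]
grip_width: 0.449
grip_force: 0.0
```

Run:
```python
from h import *
c=wshot("w7"); print(c["pt"])
for n in ("board_strip_mid",):
  print(n,[(np.round(b["position"]).tolist(),round(b["confidence"],2),wworld(c,b["position"],8).round()[:2]) for b in boxes_of(c,n)][:3])
cv2.imwrite("pics/w7r.png",np.hstack([wrect(c,(440,-104),70,.4,2),cv2.resize(c["pixels"],None,fx=.8,fy=.8)[:336]][:1]+[cv2.resize(c["pixels"],(448,351))]))
```

```text
[ 433.8891545  -112.38473315  104.09286921]
board_strip_mid [([292.0, 180.0], 0.8, array([450., -97.]))]
```

View pics/w7r.png

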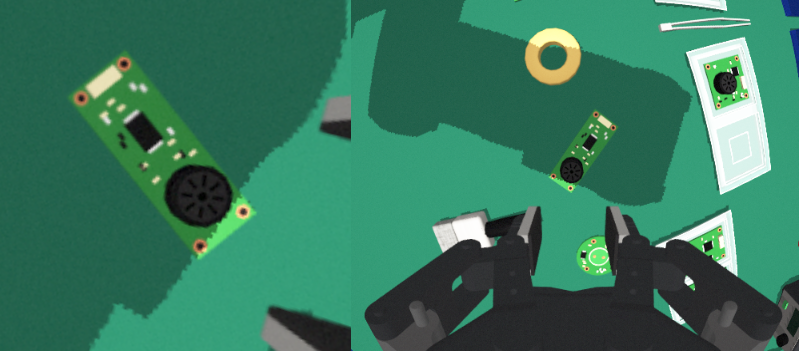

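The strip's corners in the rectified view give its centre as (448.2,-99.2), axis 38.9° and buzzer (432.6,-111.8). Nothing else is within the fingers' reach.

Request:
drive_tool(commands="-0.01 0.01 -0.1 0 0 0 45; 0 0 -0.3 0 0 0 45; 0 0 -0.3 0 0 0 45; 0 0 -0.25 0 0 0 45; 0 0 -0.12 0 0 0 45; 0 0 -0.06 0 0 0 45; 0 0 -0.02 0 0 0 45; 0 0 0 0 0 0 45")

```text
time_s: 19.32
eef_pos: [432.5, -111.6, -11.6]
ee_rot: [0.0, 0.798, 0.603, 0.0]
force: [-0.3, 0.6, -0.0]
grip_width: 0.448
grip_force: 0.0
```

Request:
drive_tool(commands="0 0 0 0 0 0 10; 0 0 0 0 0 0 10; 0 0 0 0 0 0 10; 0 0 0 0 0 0 10; 0 0 0 0 0 0 10")

```text
time_s: 19.73
eef_pos: [432.7, -111.6, -10.7]
ee_rot: [0.001, 0.798, 0.603, 0.0]
force: [-1.0, -1.4, 5.5]
grip_width: 0.255
grip_force: 39.2
```

Request:
drive_tool(commands="0 0 0.05 0 0 0 10; 0 0 0.25 0 0 0 10; 0 0 0.35 0 0 0 10; 0 0 0.35 0 0 0 10; 0.05 0.18 0.2 0 0 0 10; 0.09 0.36 0 0 0 0 10; 0.09 0.36 0 0 0 -0.128 10; 0.09 0.36 0 0 0 -0.128 10; 0.09 0.36 0 0 0 -0.128 10; 0.09 0.36 0 0 0 -0.128 10; 0.09 0.36 0 0 0 -0.128 10; 0.09 0.36 0 0 0 -0.128 10; 0.09 0.36 0 0 0 -0.128 10; 0.09 0.36 0 0 0 -0.128 10; 0.09 0.36 0 0 0 0 10; 0.09 0.36 0 0 0 0 10; 0.09 0.36 0 0 0 0 10; 0.05 0.34 0 0 0 0 10; 0 0 0 0 0 0 10; 0 0 0 0 0 0 10")

```text
time_s: 21.4
eef_pos: [549.2, 373.9, 108.0]
ee_rot: [0.0, 0.97, 0.245, -0.0]
force: [-0.1, -1.5, -0.4]
grip_width: 0.252
grip_force: 39.3
```

Run:
```python
from h import *
c=wshot("w8"); print(c["pt"],np.degrees(np.arctan2(c["Rt"][1,0],c["Rt"][0,0])))
cv2.imwrite("pics/w8r.png",np.hstack([wrect(c,(555,301),100,.5,11),cv2.resize(c["pixels"],(399,401))]))
```

```text
[549.23556807 373.85741438 107.99461229] 28.30761284781327
```

View pics/w8r.png

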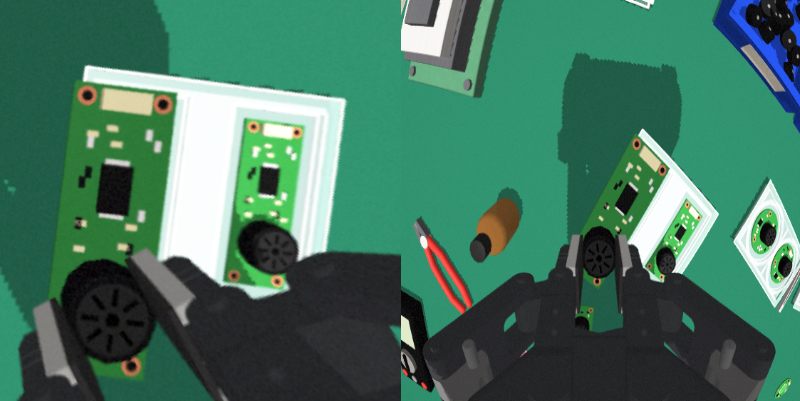

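The board hangs over the strip tray and is aligned at -6.8°, but 37 mm too far in y. From the tray corners (86,67) and (344,98), the pocket is (560,334.3), so the buzzer target is (540,336.7).

Request:
drive_tool(commands="-0.05 -0.18 0 0 0 0 10; -0.04 -0.19 0 0 0 0 10; 0 0 -0.15 0 0 0 10; 0 0 -0.3 0 0 0 10; 0 0 -0.3 0 0 0 10; 0 0 -0.2 0 0 0 10; 0 0 -0.1 0 0 0 10; 0 0 -0.04 0 0 0 10; 0 0 -0.02 0 0 0 10; 0 0 0 0 0 0 10; 0 0 0 0 0 0 10")

```text
time_s: 22.37
eef_pos: [541.7, 335.7, -1.2]
ee_rot: [-0.0, 0.97, 0.243, 0.001]
force: [-0.2, 0.3, 0.2]
grip_width: 0.25
grip_force: 39.3
```

Request:
drive_tool(commands="-0.01 0.01 -0.02 0 0 0 10; 0 0 -0.015 0 0 0 10; 0 0 0 0 0 0 10; 0 0 0 0 0 0 30; 0 0 0 0 0 0 40; 0 0 0 0 0 0 40; 0 0 0 0 0 0 40; 0 0 0.1 0 0 0 45; 0 0 0.3 0 0 0 45; 0 0 0.4 0 0 0 45; 0 0 0.3 0 0 0 45; -0.2 -0.01 0 0 0 0 45; -0.35 -0.02 0 0 0 0 45; -0.35 -0.03 0 0 0 0 45; -0.3 -0.02 0 0 0 0 45; -0.12 -0.01 0 0 0 0 45; 0 0 0 0 0 0 45; 0 0 0 0 0 0 45")

```text
time_s: 23.87
eef_pos: [408.4, 327.8, 104.8]
ee_rot: [-0.0, 0.97, 0.244, 0.001]
force: [0.3, 0.4, 0.4]
grip_width: 0.452
grip_force: 0.0
```

Run:
```python
from h import *
c=wshot("w9"); print(c["pt"])
cv2.imwrite("pics/w9r.png",np.hstack([wrect(c,(408,330),70,.4,2),cv2.resize(c["pixels"],(448,351))]))
```

```text
[408.36249723 327.78961098 104.79171373]
```

View pics/w9r.png

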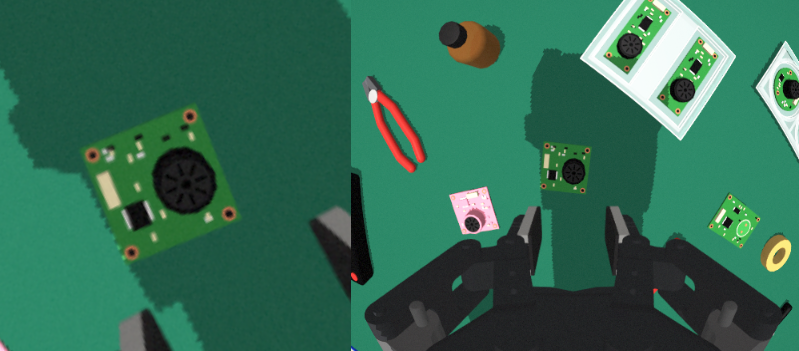

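The strip board is seated in its tray. The green square board is under the gripper, with corners (81,149), (193,104), (241,216) and (126,261): centre (405,336), buzzer (408.3,327.6). The pink look-alike, at (473,210) in the right panel, is clear of the fingers.

Request:
drive_tool(commands="0 0 -0.1 0 0 0 45; 0 0 -0.3 0 0 0 45; 0 0 -0.3 0 0 0 45; 0 0 -0.25 0 0 0 45; 0 0 -0.12 0 0 0 45; 0 0 -0.07 0 0 0 45; 0 0 -0.025 0 0 0 45; 0 0 0 0 0 0 45")

```text
time_s: 24.58
eef_pos: [408.3, 327.5, -13.0]
ee_rot: [0.0, 0.97, 0.243, -0.0]
force: [-0.0, -0.1, -0.3]
grip_width: 0.451
grip_force: 0.0
```

Request:
drive_tool(commands="0 0 0 0 0 0 10; 0 0 0 0 0 0 10; 0 0 0 0 0 0 10; 0 0 0 0 0 0 10; 0 0 0 0 0 0 10")

```text
time_s: 25.0
eef_pos: [408.7, 327.8, -11.7]
ee_rot: [-0.0, 0.97, 0.243, 0.001]
force: [0.4, -1.2, 6.3]
grip_width: 0.256
grip_force: 39.6
```

Request:
drive_tool(commands="0 0 0.05 0 0 0 10; 0 0 0.25 0 0 0 10; 0 0 0.35 0 0 0 10; 0 0 0.35 0 0 0 10; 0.09 -0.17 0.2 0 0 0 10; 0.16 -0.34 0 0 0 0 10; 0.16 -0.34 0 0 0 0 10; 0.16 -0.34 0 0 0 -0.093 10; 0.16 -0.34 0 0 0 -0.093 10; 0.16 -0.34 0 0 0 -0.093 10; 0.16 -0.34 0 0 0 -0.093 10; 0.16 -0.34 0 0 0 0 10; 0.16 -0.34 0 0 0 0 10; 0.16 -0.34 0 0 0 0 10; 0.16 -0.34 0 0 0 0 10; 0.16 -0.34 0 0 0 0 10; 0.16 -0.34 0 0 0 0 10; 0.12 -0.34 0 0 0 0 10; 0.1 -0.18 0 0 0 0 10; 0 0 0 0 0 0 10")

```text
time_s: 26.67
eef_pos: [631.5, -153.4, 106.9]
ee_rot: [0.0, 0.995, 0.098, 0.0]
force: [-0.6, 0.0, -0.4]
grip_width: 0.25
grip_force: 39.3
```

Request:
drive_tool(commands="0 0 0 0 0 0 10; 0 0 0 0 0 0 10")

```text
time_s: 26.83
eef_pos: [630.5, -148.6, 107.2]
ee_rot: [-0.0, 0.995, 0.1, -0.0]
force: [0.2, -0.1, -0.3]
grip_width: 0.254
grip_force: 39.3
```

Request:
drive_tool(commands="0.01 -0.01 -0.15 0 0 0 10; 0 0 -0.3 0 0 0 10; 0 0 -0.3 0 0 0 10; 0 0 -0.2 0 0 0 10; 0 0 -0.1 0 0 0 10; 0 0 -0.04 0 0 0 10; 0 0 -0.02 0 0 0 10; 0 0 0 0 0 0 10; 0 0 0 0 0 0 10; 0 0 0 0 0 0 10")

```text
time_s: 27.67
eef_pos: [632.5, -150.6, -2.4]
ee_rot: [0.0, 0.995, 0.1, 0.001]
force: [0.7, 0.5, 0.5]
grip_width: 0.252
grip_force: 39.3
```

Next: lower the last 3 mm, release, lift, and retreat toward the centre so both cameras can see everything.

Request:
drive_tool(commands="0 0 -0.02 0 0 0 10; 0 0 -0.012 0 0 0 10; 0 0 0 0 0 0 10; 0 0 0 0 0 0 30; 0 0 0 0 0 0 40; 0 0 0 0 0 0 40; 0 0 0 0 0 0 40; 0 0 0.1 0 0 0 45; 0 0 0.3 0 0 0 45; 0 0 0.4 0 0 0 45; 0 0 0.3 0 0 0 45; -0.35 0.1 0.1 0 0 0 45; -0.35 0.1 0.1 0 0 0 45; -0.35 0.1 0.1 0 0 0 45; -0.35 0.1 0.1 0 0 0 45; -0.35 0.1 0.1 0 0 0 45; -0.2 0.1 0.1 0 0 0 45; 0 0 0 0 0 0 45; 0 0 0 0 0 0 45")

```text
time_s: 29.25
eef_pos: [437.1, -90.5, 164.5]
ee_rot: [0.001, 0.995, 0.1, 0.001]
force: [1.1, -0.3, 0.4]
grip_width: 0.449
grip_force: 0.0
```

Run:
```python
from h import *
c=wshot("w10"); t=capture("top"); print(c["pt"])
cv2.imwrite("pics/fin.png",np.vstack([np.hstack([wrect(c,p,90,.68,8)[:264,:264] for p in [(562,-292),(627,-103)]]+[wrect(c,(619,101),90,.68,8)[:264,:264]]),cv2.resize(t["pixels"][125:290,130:450],(640,330),interpolation=cv2.INTER_CUBIC)[:, :].copy() if 0 else np.pad(cv2.resize(t["pixels"][125:290,130:450],(640,330),interpolation=cv2.INTER_CUBIC),((0,0),(0,3*264-640+3*0),(0,0)))]))
```

```text
[437.06174289 -90.51559675 164.47872153]
```

View pics/fin.png

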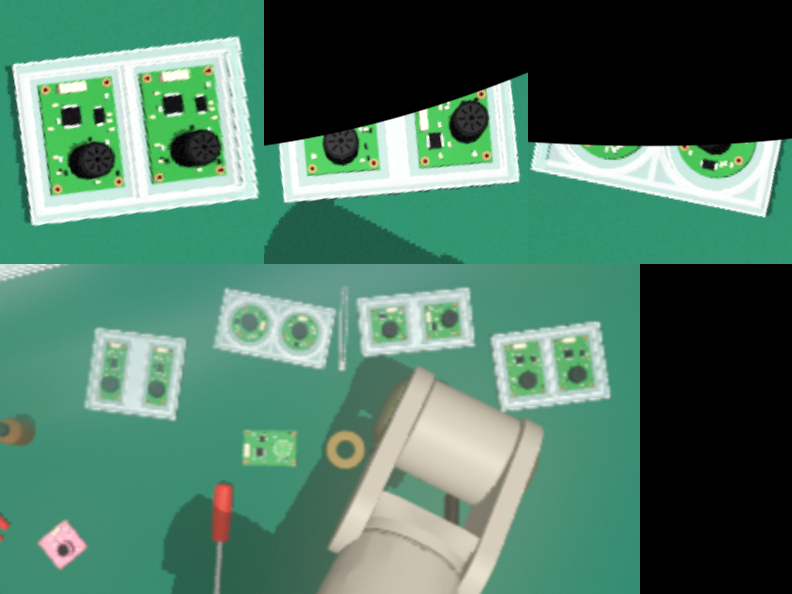

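All four boards lie centred in their pockets: large at (77,135), square at (455,130) in the upper panels, and strip at (115,373) and round at (300,332) in the lower one. The unfinished large board is still at (270,448). The arm hides the unfinished round board in this view, but nothing went near it. Handing in.

```bash
python3 -c "
from rig import finish_job; print(finish_job())"
```

```text
the job is handed in; nothing more can be done
None
```

All four finished boards are in their pockets, buzzer up, and the job is handed in; no verdict came back, and the arm hid the unfinished round board in my last picture, though I never went near it.

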